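# Change the milling cutter on a stub arbor

### The job

Change the cutter on the upright stub arbor: take off the bush and the spacing collar and lay both in the tray to keep them clean, then put the coarse cutter from the arbor over the dowel of the empty wooden block. Fit the fine cutter from the other block on the arbor in its place, and put the collar and then the bush back on top of it, each fully home. Leave the nut and the ground parallel where they lie.

Things in the scene. Friction and masses are not known exactly. Their poses are not given: they have to be found in the camera images.
- arbor_seat (a point): Fixed upright stub arbor: grey round foot (84 mm across, 10 high), flange 33 mm across at its top face 32 mm above the bench. Point: axis at the flange's top face, where a cutter seats; z up. Above it: journal 18.4 mm diameter to 17.5 mm, 3 mm cone, nose 13 mm diameter to 29 mm, taper to its top at 35.5 mm (6 mm across). It holds, from below: coarse cutter, collar, bush, fully down and loose.
- coarse_cutter_centre (a point): Coarse milling cutter, dark steel: flat toothed disc 62 mm across the teeth, 10 mm thick, 14 large teeth, bore 21.5 mm, about 0.18 kg. At the start it is on the arbor, under the collar. Point: its centre, half-way up (5 mm above its underside); z is the axis, up. Grip it by the rim.
- fine_cutter_centre (a point): Fine milling cutter, bright steel: flat disc 54 mm across, 10 mm thick, 36 small teeth, bore 21.5 mm, about 0.14 kg. At the start it lies on one of the two wooden blocks, over its dowel. Point: its centre, half-way up (5 mm above its underside); z is the axis, up. Grip it by the rim.
- collar_centre (a point): Spacing collar: pale plain ring 38 mm in outer diameter, 12 mm high, bore about 22 mm. At the start it is on the arbor between coarse cutter and bush, and at the end on the fine cutter. Point: its centre, half-way up (6 mm above its underside); z up.
- bush_centre (a point): Bronze bush: plain ring 30 mm in outer diameter with a groove round it, 16 mm high, bore 15.6 mm; it fits only the arbor's nose. At the start it is the topmost ring on the arbor and belongs there again, resting on the collar. Point: its centre, half-way up (8 mm above its underside); z up.
- spare_block_seat (a point): The empty one of two alike fixed wooden blocks, 76 x 76 mm, 18 mm high, with an upright dowel 16 mm in diameter in the middle, 16 mm tall above the block (straight for 11 mm, then tapering to 8 mm across). The coarse cutter goes flat on it, over the dowel. Point: centre of the block's top face, on the dowel's axis; x, y along its sides, z up.
- stock_block_seat (a point): The other wooden block, of the same size and with the same dowel, on which the fine cutter lies at the start. Point: centre of its top face, on the dowel's axis; z up.
- tray_floor (a point): Fixed square grey tray with a bright rim, 110 x 110 mm outside, 106 mm inside, floor 5 mm above the bench, with a lip that ends 3 mm above the floor. Point: centre of the inner floor; x and y along its sides, z up.
- nut_centre (a point): Bystander: pale hexagon nut, 25 mm across, 11 mm high, lying loose on the bench; not to be moved. Point: its centre, half-way up.
- parallel_centre (a point): Bystander: ground parallel, a pale steel bar about 100 x 30 mm and 16 mm high, lying loose on the bench; not to be moved. Point: its centre, half-way up.
Not all that is in view belongs to the job. What is shaped like the part that bears fine_cutter_centre but green is not meant.

How it is judged (in metres and radians):
On the way, in this order (a step that is already met when the one before it is completed fails the run):
1. the collar and the bush both lie flat in the tray (x of collar_centre in the frame of tray_floor between -0.042 and 0.042 m and y of collar_centre in the frame of tray_floor between -0.042 and 0.042 m and z of collar_centre in the frame of tray_floor between 0.003 and 0.01 m and x of bush_centre in the frame of tray_floor between -0.042 and 0.042 m and y of bush_centre in the frame of tray_floor between -0.042 and 0.042 m and z of bush_centre in the frame of tray_floor between 0.005 and 0.012 m), for 0.2 s.
2. the coarse cutter lies fully down over the dowel of the block that was empty (z of coarse_cutter_centre in the frame of spare_block_seat between 0.002 and 0.008 m and horizontal distance between coarse_cutter_centre and spare_block_seat below 0.006 m and angle between coarse_cutter_centre's own z axis and vertical below 0.12 rad), for 0.2 s.
At the end, for the whole second after the job is handed in: Coarse cutter flat on the block that was empty, within 6 mm of the dowel axis; on the arbor, from below, fine cutter, collar and bush, each flat, within 5 mm of the axis and 3 mm of its seated height; all at rest; nut and parallel within 20 mm of where they lay (all of step 2 and z of fine_cutter_centre in the frame of arbor_seat between 0.002 and 0.008 m and horizontal distance between each of fine_cutter_centre, collar_centre, bush_centre and arbor_seat below 0.005 m and angle between each of fine_cutter_centre, collar_centre, bush_centre's own z axis and vertical below 0.12 rad and z of collar_centre in the frame of arbor_seat between 0.013 and 0.019 m and z of bush_centre in the frame of arbor_seat between 0.027 and 0.033 m and linear speed of each of coarse_cutter, fine_cutter, collar, bush below 0.02 m/s and distance of each of nut_centre, parallel_centre from where it was at the start of the episode below 0.02 m); the robot touches nothing.
It fails at once if the nut was moved by more than 20 mm (distance of nut_centre from where it was at the start of the episode above 0.02 m).
It fails at once if the parallel was moved by more than 20 mm (distance of parallel_centre from where it was at the start of the episode above 0.02 m).
It also fails if it takes over 122 s, if anything falls off the work surface, if the arm or the gripper's body presses on something with over 40 N, if the wrist force passes 120 N, or if a joint passes its speed limit or range.

### The arm

A 6-joint arm with a two-finger parallel gripper is mounted at the origin on a cart in front of the work surface, level with it; the furniture and walls round the work are solid. World frame = base frame: x ahead of the robot, y to its left, z up, the work surface at z = 0. Lengths are in mm, angles in rad, forces in N, time in s.
With the tool pointing down it reaches from about 350 to 775 mm from the base axis. Payload 7.3 kg.
Tool frame: the origin (TCP) lies midway between the tips of the shut fingers; the grasp point (between the pads) lies 19 mm behind it; z points along the fingers, y is the line along which they close (so a half turn about z gives the same grasp; the last joint's range is limited). The gripper opens to 92 mm and grips with 3 to 60 N. Pads are 19 mm wide; open, the fingers measure 130 mm over their backs; the gripper's body (75 mm by 190 mm) begins 47 mm behind the grasp point.
Start: joints at [-1.255, 0.342, 1.524, -0, 1.275, -0.146], TCP at [233.943, -470.016, 226.741] pointing down, gripper open.
Joint ranges: [-2.53, 2.53], [-0.77, 2.02], [0.04, 2.7], [-1, 4.14], [0.28, 2.66], [-3.11, 3.11]. Speed limits (rad/s): [2.57, 2.57, 3.14, 3.14, 3.14, 3.14].

### API

Orientations are given as [roll, pitch, yaw] about the fixed x, y, z axes, in that order (R = Rz(yaw) Ry(pitch) Rx(roll)).
In Python, from plant import get_obs, capture, camera_model, close_job, search_frame, regions_of, pinpoint gives the robot as it stands. The module is installed in compiled form; this text tells all that it offers.
- The arm moves only by the shell command python3 -m pendant 'ROWS'. ROWS is JSON, one flat list of numbers, 7 for each row, row after row: the shift along the tool's x, y, z in units of 30 mm (1.0 is 30 mm), then the turn, a rotation vector about the tool's x, y, z in units of 4 degrees (1.0 is 4 degrees), then the closure, from -1 (fully open) to 1 (shut), so that 0 is half open. In form: [dx, dy, dz, wx, wy, wz, gripper, dx, dy, dz, wx, wy, wz, gripper, ...]. A call has 1 to 12 rows; each row shifts and turns the commanded pose from where the row before left it, along the tool's axes as they then stand; what a row does not reach is not made up. A row lasts 1/10 s, in which the tool goes at most 50 mm and 8.59 degrees, less where a joint would pass 70% of its speed; a pose out of reach is approached as far as the arm can. A call with a number of a shift or a turn outside -1 to 1 is refused whole. A call with a gripper value outside its range is refused whole. The fingers move at their own pace and stop on an object; the grip force is fixed at half the most. Time passes only in rows, so rows that do not move let the fingers close. It gives the time, the measured TCP pose, the force, the opening and the grip force at its end, in the units of the state.
- get_obs(): the state, without advancing time (a new reading comes with each control period).
- capture(name): name is "scene" or "top" or "wrist"; returns the picture (480x640x3 uint8, red, green, blue); there is no depth.
- camera_model(name): a dict with "fov_y" (degrees; the focal length in pixels is half the picture's height over the tangent of half this angle, whatever the lens; pixels are square), "cx", "cy" (the principal point, pixels), "D" ([k1, k2, p1, p2, k3] as OpenCV has them; the pictures are not rectified), "pose" (4x4, takes a point from camera to world coordinates). Camera axes: x right, y up, looking along -z (the intrinsics and any distortion apply to the point x, -y, -z); pixel columns grow to the right and rows downward; lengths in mm; the calibration is good to about 2 mm. A picture is of the moment at which its call begins: read the wrist's pose just before it. camera_model takes no time and is no camera call; for the wrist camera it gives the pose at the moment of the call.
- close_job(): hands the job in; it is judged then, once.
Trained networks look in the newest picture that a camera, given by its name, has taken for a name from the list of things; names that differ only in an ending like _2 or _b are one class to them, and where a whole thing is asked for, a point or a joint stands for the part that bears it (a point fixed in the world has none). Each returns a list of dicts, best first, with "score" (0 to 1); they miss things now and then, are a little off and sometimes report something else, mostly with a low value. They report only what shows in the picture. A call takes as long as a camera call. They do not tell look-alikes from the thing itself.
- search_frame(camera, thing): "location" ([column, row] in pixels, amid what is visible of it).
- regions_of(camera, thing): "pixels" (480x640 bool, what is visible of it) and "location" ([column, row] in pixels, amid what is visible of it).
- pinpoint(camera, thing): "location" ([column, row] in pixels: a listed point, or the origin of a listed thing).
The state is a dict: "time": time; "joint_positions": joint angles; "dq": joint speeds; "tau": joint torques, N m; "tool_pos": TCP position; "tcp_rot": TCP orientation; "contact_force": force on the tool from outside, world axes, zero at the start; "moment": the same for the moment, N m; "grip_width": finger opening in mm; "finger_force": force on a finger pad.
Only numpy, scipy, OpenCV 4.12 (cv2) and the standard library are available. Lean on these libraries where they do the work, as an engineer would, in place of code of your own. Each camera call takes 0.05 s, during which the arm holds its last target. There are 200 camera calls.

## Working session

There is one attempt and no reset: what is moved stays moved. The work goes in short steps, Python scripts to look and compute and a shell command to move; the robot and the scene stay as the last step left them, time stands still between calls to the robot, and variables do not carry over. Pictures are saved under pics/ and viewed, at most 16 in all, crops included, and the job is handed in when it is done.

```bash
mkdir -p pics; cat > h.py <<'E'
import numpy as np, cv2
from plant import *
def ray(cam,px,m=None):
    m=m or camera_model(cam); f=240/np.tan(np.radians(m["fov_y"])/2)
    K=np.array([[f,0,m["cx"]],[0,f,m["cy"]],[0,0,1]])
    u=cv2.undistortPoints(np.array([[px]],float),K,np.array(m["D"],float))[0,0]
    T=np.array(m["pose"]); return T[:3,3],T[:3,:3]@np.array([u[0],-u[1],-1])
def atz(cam,px,z,m=None):
    o,d=ray(cam,px,m); return o+d*(z-o[2])/d[2]
def save(cam,name):
    im=capture(cam); cv2.imwrite(f"pics/{name}.png",im[:,:,::-1]); return im
E
python3 - <<'E'
from h import *
Z=dict(arbor_seat=32,coarse_cutter_centre=37,fine_cutter_centre=23,collar_centre=48,bush_centre=62,spare_block_seat=18,stock_block_seat=18,tray_floor=5,nut_centre=5.5,parallel_centre=8)
for c in("top","scene"):
    save(c,c)
    for n,z in Z.items():
        for r in pinpoint(c,n)[:3]:
            print(c,n,round(r["score"],2),np.round(r["location"]),np.round(atz(c,r["location"],z),1))
print(get_obs())
E
```

```text
top arbor_seat 0.67 [318. 313.] [ 462.6 -160.4   32. ]
top coarse_cutter_centre 0.7 [317. 314.] [ 460.5 -158.2   37. ]
top coarse_cutter_centre 0.25 [319. 315.] [ 459.9 -162.    37. ]
top fine_cutter_centre 0.89 [205. 318.] [457.6   2.1  23. ]
top collar_centre 0.59 [319. 312.] [ 464.1 -161.4   48. ]
top bush_centre 0.79 [316. 314.] [ 460.9 -156.5   62. ]
top spare_block_seat 0.74 [297. 209.] [ 615.4 -132.7   18. ]
top spare_block_seat 0.5 [208. 320.] [455.6  -1.7  18. ]
top stock_block_seat 0.65 [205. 315.] [461.8   2.8  18. ]
top tray_floor 0.9 [419. 322.] [ 446.9 -307.7    5. ]
top nut_centre 0.51 [207. 206.] [625.    2.5   5.5]
top parallel_centre 0.55 [404. 222.] [ 594.7 -290.4    8. ]
top parallel_centre 0.46 [298. 212.] [ 613.  -132.8    8. ]
scene arbor_seat 0.89 [274. 293.] [ 460.4 -162.7   32. ]
scene coarse_cutter_centre 0.6 [274. 289.] [ 462.7 -158.7   37. ]
scene fine_cutter_centre 0.57 [344. 208.] [685.  -43.2  23. ]
scene collar_centre 0.66 [274. 287.] [ 459.1 -165.7   48. ]
scene bush_centre 0.84 [272. 277.] [ 461.8 -157.8   62. ]
scene spare_block_seat 0.69 [344. 253
[... 298 characters left out ...]
1 -283.3    8. ]
{'time': 1.1, 'joint_positions': array([-1.25499347e+00,  3.42022098e-01,  1.52411208e+00, -8.56116847e-06,
        1.27538152e+00, -1.46034056e-01]), 'dq': array([-0.00016134, -0.00094189, -0.00034571,  0.0007988 ,  0.00033199,
        0.0001161 ]), 'tau': array([-1.74930142e-04, -4.31140530e+01, -2.44475394e+01,  7.18369475e-02,
        4.83004272e-02, -1.76011065e-05]), 'tool_pos': array([ 233.94396514, -470.01592851,  226.72480577]), 'tcp_rot': array([3.14151771e+00, 1.93012278e-05, 4.61839404e-01]), 'contact_force': array([0.02963723, 0.72764514, 0.08728025]), 'moment': array([ 0.00769765, -0.0062243 ,  0.00835533]), 'finger_force': 0.0, 'grip_width': 91.85154544054387}
```

View pics/top.png

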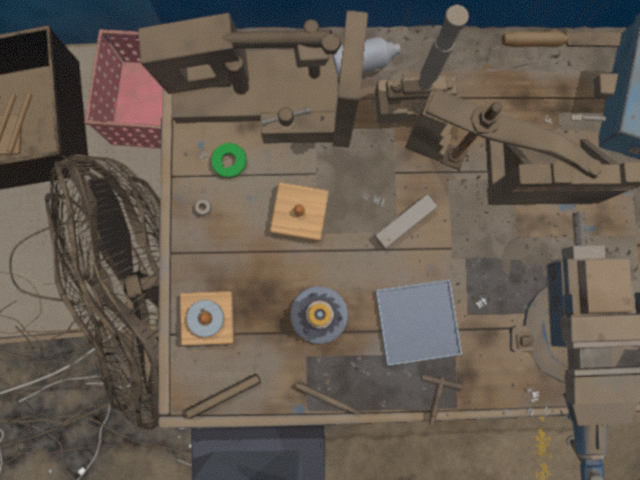

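View pics/scene.png

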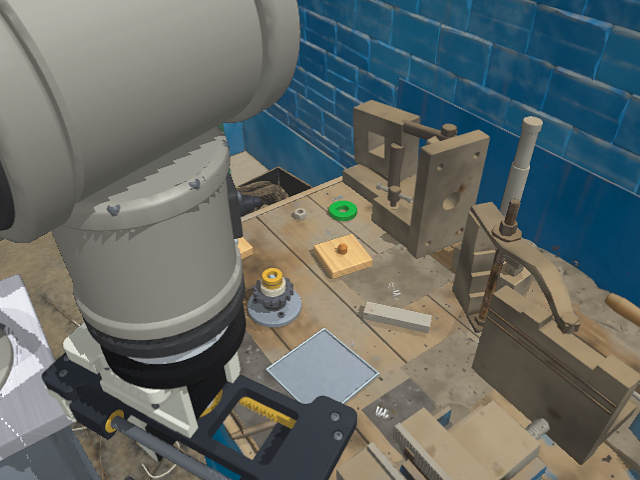

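Seen in the top view: the arbor stack is at (319,313), the fine cutter on the stock block at (205,318), the empty block at (299,211) and the tray at (419,322). The nut is at (202,207) and the parallel at (405,222).

Possible mix-ups:
- **Fine cutter:** the bright one at (205,318) is wanted. The green ring at (229,160) is a decoy, and the dark disc at (319,313) is the coarse cutter.
- **Blocks:** (299,211) is empty and (205,318) is occupied.

Next I move towards the arbor and turn the tool to yaw 0.

```bash
python3 - <<'E'
import cv2
im=cv2.imread("pics/top.png")[130:370,160:480]; cv2.imwrite("pics/crop1.png",cv2.resize(im,None,fx=2.5,fy=2.5,interpolation=3))
E
python3 -m pendant '[0.95,-0.5,0,0,0,0,-1, 0.95,-0.5,0,0,0,0,-1, 0.95,-0.5,0,0,0,0,-1, 0.95,-0.5,0,0,0,0,-1, 0.95,-0.5,0,0,0,0,-1, 0.95,-0.5,0,0,0,0,-1, 0,0,0,0,0,1,-1, 0,0,0,0,0,1,-1, 0,0,0,0,0,1,-1, 0,0,0,0,0,1,-1, 0,0,0,0,0,1,-1, 0,0,0,0,0,1,-1]'
```

```text
time: 2.3
tool_pos: [347.0, -313.2, 226.8]
tcp_rot: [3.141, -0.0, 0.04]
contact_force: [0.0, 0.1, 0.4]
grip_width: 91.9
finger_force: 0.0
```

View pics/crop1.png

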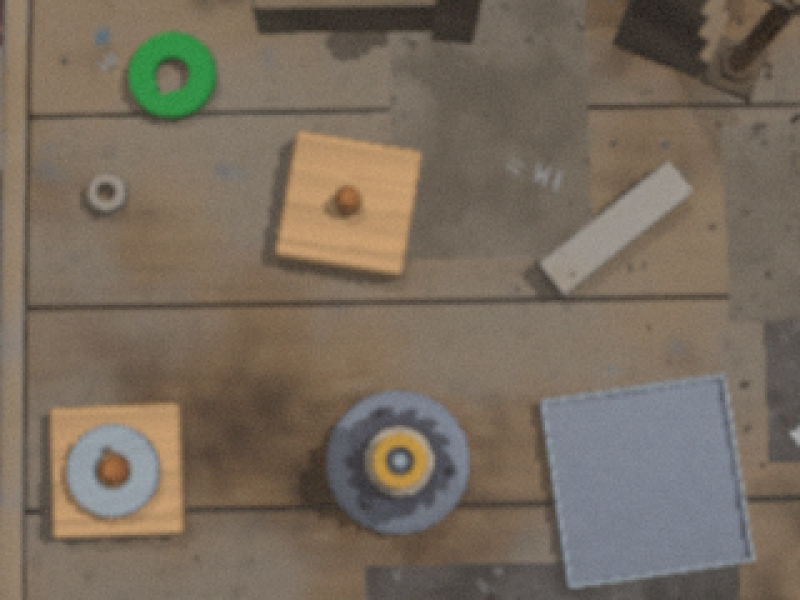

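The crop shows the bright cutter with a dowel through it on the left block, the empty block at crop (347,200), and the coarse cutter under the bush at crop (400,460). The choice stands.

```bash
python3 -m pendant '[0,0,0,0,0,0.57,-1, 0.64,-0.86,0,0,0,0,-1, 0.64,-0.86,0,0,0,0,-1, 0.64,-0.86,0,0,0,0,-1, 0.64,-0.86,0,0,0,0,-1, 0.64,-0.86,0,0,0,0,-1, 0.64,-0.86,0,0,0,0,-1, 0,0,0,0,0,0,-1]'
python3 - <<'E'
from h import *
m=camera_model("wrist"); print(np.round(m["pose"],3), m["fov_y"],m["D"])
save("wrist","w1")
for n,z in dict(arbor_seat=32,coarse_cutter_centre=37,collar_centre=48,bush_centre=62,spare_block_seat=18).items():
    for r in pinpoint("wrist",n)[:2]: print(n,round(r["score"],2),np.round(r["location"]),np.round(atz("wrist",r["location"],z,m),1))
E
```

```text
time: 3.1
tool_pos: [463.2, -155.5, 226.7]
tcp_rot: [-3.141, -0.001, 0.007]
contact_force: [0.3, -1.4, 0.2]
grip_width: 92.1
finger_force: 0.0
[[ 7.00000e-03  9.67000e-01  2.56000e-01  5.32076e+02]
 [-1.00000e+00  7.00000e-03  1.00000e-03 -1.54066e+02]
 [-1.00000e-03 -2.56000e-01  9.67000e-01  3.84897e+02]
 [ 0.00000e+00  0.00000e+00  0.00000e+00  1.00000e+00]] 65.83743713523822 [-0.05566671  0.          0.          0.          0.        ]
arbor_seat 0.55 [328. 226.] [ 459.1 -158.8   32. ]
coarse_cutter_centre 0.46 [169. 222.] [462.9  -4.6  37. ]
collar_centre 0.93 [330. 228.] [ 460.5 -159.7   48. ]
collar_centre 0.43 [326. 233.] [ 455.7 -156.8   48. ]
bush_centre 0.6 [328. 232.] [ 459.9 -158.5   62. ]
bush_centre 0.24 [329. 223.] [ 468. -159.   62.]
spare_block_seat 0.77 [303.  57.] [ 614. -134.   18.]
```

View pics/w1.png

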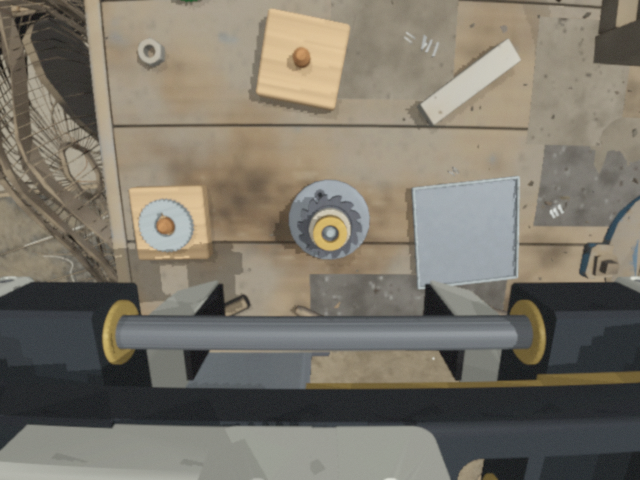

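The wrist view shows everything: nose tip about (330,232), spare dowel (302,57), fine cutter dowel (166,227), and tray corners (412,188), (518,177), (519,275), (420,288).

```bash
python3 - <<'E'
from h import *
m=camera_model("wrist"); im=cv2.imread("pics/w1.png"); hsv=cv2.cvtColor(im,cv2.COLOR_BGR2HSV)
def blob(lo,hi,x0,y0,x1,y1,z,nm):
    k=cv2.inRange(hsv,lo,hi); q=np.zeros_like(k); q[y0:y1,x0:x1]=k[y0:y1,x0:x1]
    n,l,s,c=cv2.connectedComponentsWithStats(q); i=1+np.argmax(s[1:,4])
    cn=max(cv2.findContours((l==i).astype(np.uint8),0,1)[0],key=len)
    e=cv2.minEnclosingCircle(cn); print(nm,s[i],c[i].round(1),np.round(e[0],1),round(e[1],1),atz("wrist",e[0],z,m).round(1))
blob((15,110,60),(35,255,255),290,190,370,270,66,"bush")
blob((5,130,40),(15,255,200),280,35,325,75,28,"dowel spare")
blob((5,130,40),(15,255,200),145,205,190,250,30,"dowel stock")
for cam in("wrist","top"):
  mm=camera_model(cam); capture(cam)
  for n,z in dict(fine_cutter_centre=23,spare_block_seat=18,stock_block_seat=18,tray_floor=5,bush_centre=62,collar_centre=48).items():
    for r in regions_of(cam,n)[:2]:
        p=r["pixels"]
        cn=max(cv2.findContours(p.astype(np.uint8),0,1)[0],key=len); e=cv2.minEnclosingCircle(cn)
        print(cam,n,round(r["score"],2),p.sum(),np.round(e[0],1),round(e[1],1),atz(cam,e[0],z,mm).round(1))
c=[atz("wrist",p,8,m)[:2] for p in[(412,188),(518,177),(519,275),(420,288)]]
print(np.round(c,1),np.mean(c,0),"tip",atz("wrist",(330,232),67.5,m),"dow",atz("wrist",(302.5,55),34,m),atz("wrist",(166,228),34,m))
E
```

```text
bush [314 216  32  34 653] [329.4 232.7] [329.4 232.7] 17.1 [ 457.9 -162.8   66. ]
dowel spare [294  53  15  14  98] [300.5  61.2] [300.6  58.6] 8.1 [ 608.  -137.1   28. ]
dowel stock [166 219   7  12  27] [170.3 224.9] [169.  224.5] 5.9 [457.9  -5.4  30. ]
wrist fine_cutter_centre 0.83 2004 [162. 223.] 28.5 [458.    4.6  23. ]
wrist spare_block_seat 0.62 7388 [297.  56.] 59.4 [ 612.5 -133.2   18. ]
wrist stock_block_seat 0.82 3662 [167. 220.] 52.8 [460.1   1.3  18. ]
wrist tray_floor 0.84 10804 [464.5 229.5] 75.8 [ 447.8 -306.5    5. ]
wrist bush_centre 0.62 840 [325.3 229.4] 18.0 [ 459.9 -159.2   62. ]
wrist collar_centre 0.92 463 [325.  226.7] 21.7 [ 459.5 -159.1   48. ]
top fine_cutter_centre 0.85 853 [228.4 160. ] 17.9 [689.8 -31.7  23. ]
top fine_cutter_centre 0.55 188 [194.5 310.5] 12.3 [468.7  17.3  23. ]
top spare_block_seat 0.91 1067 [300.5 200.5] 28.5 [ 627.7 -137.6   18. ]
top stock_block_seat 0.95 452 [192.  316.5] 26.5 [460.2  21.9  18. ]
top tray_floor 0.98 473 [449.  330.8] 26.1 [ 432.9 -351.9    5. ]
top tray_floor 0.41 1083 [301.  201.5] 28.3 [ 628.8 -138.1    5. ]
[[ 491.3 -247.3]
 [ 503.4 -355.8]
 [ 397.9 -371.2]
 [ 383.2 -262.8]] [ 443.98537999 -309.26434782] tip [ 458.83702249 -163.33726844   67.5       ] dow [ 609.69637672 -139.07437938   34.        ] [455.20595709  -3.80000146  34.        ]
```

```bash
python3 -m pendant '[-0.12,0.18,0,0,0,0,-1, 0,0,0.94,0,0,0,-1, 0,0,0.94,0,0,0,-1, 0,0,0.94,0,0,0,-1, 0,0,0.94,0,0,0,-1, 0,0,0.94,0,0,0,-1, 0,0,0.94,0,0,0,-1, 0,0,0,0,0,0,-1, 0,0,0,0,0,0,-0.3, 0,0,0,0,0,0,0, 0,0,0,0,0,0,0, 0,0,0,0,0,0,0]'
python3 - <<'E'
from h import *
m=camera_model("wrist"); save("wrist","w2")
E
```

```text
time: 5.3
tool_pos: [458.7, -163.8, 58.6]
tcp_rot: [3.14, -0.002, 0.003]
contact_force: [-0.0, 0.6, -0.4]
grip_width: 64.5
finger_force: 0.0
```

View pics/w2.png

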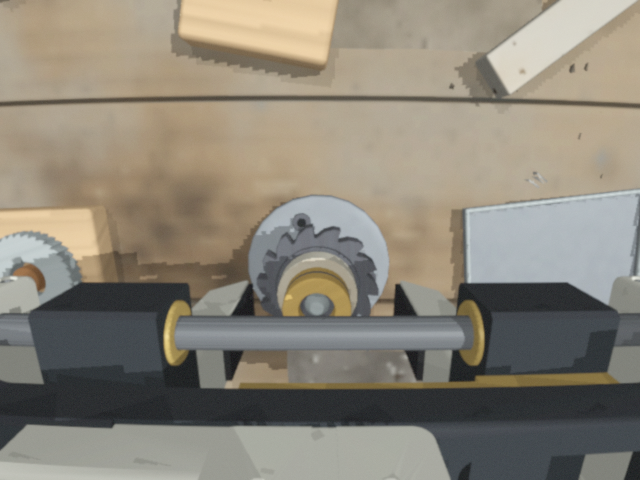

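```bash
python3 - <<'E'
from h import *
for i in range(3): o=get_obs(); print(o["tool_pos"].round(1),o["time"])
m=camera_model("wrist"); print(atz("wrist",(317,304),67.5,m).round(1),atz("wrist",(318,251),42,m), np.round(m["pose"],2)[:3,3])
E
python3 -m pendant '[0,0,0,0,0,0,0, 0,0,0,0,0,0,0.2, 0,0,0,0,0,0,0.4,0,0,0,0,0,0,1,0,0,0,0,0,0,1,0,0,0,0,0,0,1,0,0,0,0,0,0,1]'
```

```text
[ 458.5 -163.7   58.4] 5.35
[ 458.5 -163.7   58.4] 5.35
[ 458.5 -163.7   58.4] 5.35
[ 462.  -159.7   67.5] [ 478.81218782 -159.76074633   42.        ] [ 527.29 -162.3   216.59]
time: 6.05
tool_pos: [457.9, -162.4, 57.5]
tcp_rot: [-3.14, 0.001, 0.003]
contact_force: [1.7, 5.5, 3.2]
grip_width: 28.6
finger_force: 30.0
```

```bash
python3 -m pendant '[0,0,-1,0,0,0,1, 0,0,-1,0,0,0,1, 0.32,0.96,0,0,0,0,1, 0,0.96,0,0,0,0,1, 0,0.96,0,0,0,0,1, 0,0.96,0,0,0,0,1, 0,0.96,0,0,0,0,1, 0,0,1,0,0,0,1, 0,0,1,0,0,0,1, 0,0,0.7,0,0,0,1, 0,0,0.7,0,0,0,1, 0,0,0,0,0,0,1]'
python3 - <<'E'
from h import *
save("wrist","w3"); print(get_obs()["tool_pos"])
E
```

```text
time: 7.25
tool_pos: [466.4, -306.1, 12.7]
tcp_rot: [-3.138, 0.005, 0.003]
contact_force: [1.4, 0.4, -0.8]
grip_width: 28.6
finger_force: 30.0
[ 467.27812406 -306.80150131   14.35321466]
```

View pics/w3.png

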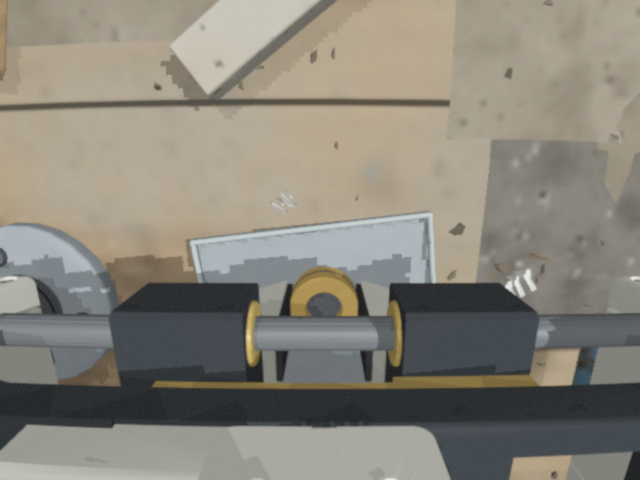

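The bush is held inside the tray, centred about (324,295), and the parallel is clear. Lowering a little and checking contact.

```bash
python3 -m pendant '[0,0,0.06,0,0,0,1,0,0,0.05,0,0,0,1,0,0,0,0,0,0,1,0,0,0,0,0,0,1]'
```

```text
time: 7.7
tool_pos: [468.4, -307.7, 12.9]
tcp_rot: [3.141, -0.001, 0.003]
contact_force: [-0.3, -0.0, -0.7]
grip_width: 28.8
finger_force: 30.0
```

```bash
for i in 1; do python3 -m pendant '[0,0,0.06,0,0,0,1,0,0,0,0,0,0,1,0,0,0,0,0,0,1]'; python3 -m pendant '[0,0,0.05,0,0,0,1,0,0,0,0,0,0,1,0,0,0,0,0,0,1]'; done
```

```text
time: 8.0
tool_pos: [468.1, -307.5, 10.4]
tcp_rot: [-3.142, 0.0, 0.003]
contact_force: [-0.1, -0.3, -0.6]
grip_width: 28.8
finger_force: 30.0
time: 8.3
tool_pos: [468.1, -307.5, 8.8]
tcp_rot: [-3.142, 0.0, 0.003]
contact_force: [0.2, -0.4, -0.9]
grip_width: 28.8
finger_force: 30.0
```

```bash
python3 -m pendant '[0,0,0,0,0,0,0.3, 0,0,0,0,0,0,0.1, 0,0,0,0,0,0,0.1, 0,0,0,0,0,0,0.1, 0,0,-1,0,0,0,0, 0,0,-1,0,0,0,0, 0,0,-1,0,0,0,0, 0,0,-0.6,0,0,0,-1]'
python3 - <<'E'
from h import *
m=camera_model("wrist");im=capture("wrist");k=cv2.inRange(cv2.cvtColor(im,cv2.COLOR_RGB2HSV),(15,110,60),(35,255,255));k[310:]=0
n,l,s,c=cv2.connectedComponentsWithStats(k); i=1+np.argmax(s[1:,4]); print(s[i],c[i],atz("wrist",c[i],19,m)); print(get_obs()["tool_pos"])
E
python3 -m pendant '[-0.3,-0.96,0,0,0,0,-1, 0,-0.96,0,0,0,0,-1, 0,-0.96,0,0,0,0,-1, 0,-0.96,0,0,0,0,-1, 0,-0.96,0,0,0,0,-1, 0,0,0,0,0,0,-1, 0,0,0,0,0,0,-1]'
python3 - <<'E'
from h import *
save("wrist","w4"); print(get_obs()["tool_pos"])
E
```

```text
time: 9.1
tool_pos: [468.8, -308.0, 119.4]
tcp_rot: [3.139, -0.002, 0.003]
contact_force: [0.4, 0.3, 0.0]
grip_width: 50.1
finger_force: 0.0
[303 224  40  41 952] [322.41911765 243.75735294] [ 471.2781062  -306.13926402   19.        ]
[ 469.77344819 -308.83157119  121.70031062]
time: 9.85
tool_pos: [458.7, -163.3, 116.7]
tcp_rot: [3.141, 0.0, 0.005]
contact_force: [1.5, -0.2, 0.4]
grip_width: 91.9
finger_force: 0.0
[ 458.84835257 -163.9288414   116.77193785]
```

View pics/w4.png

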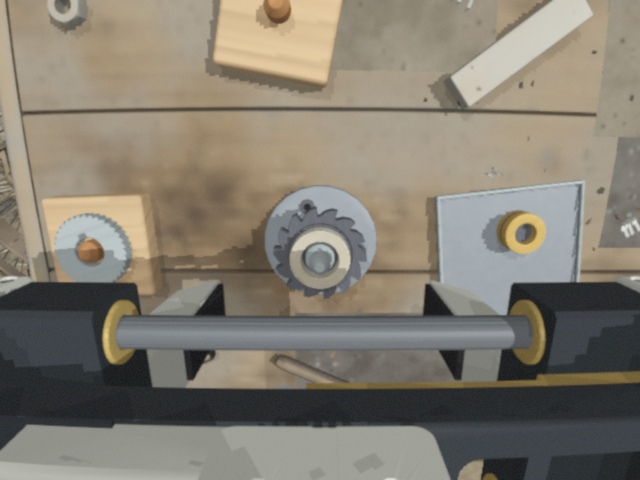

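The bush lies flat in the tray at (521,233), and the collar is now on top at (320,257). Gripping the collar.

```bash
python3 -m pendant '[0.08,-0.08,0,0,0,0,-1, 0,0,0.8,0,0,0,-1, 0,0,0.8,0,0,0,-0.5, 0,0,0.8,0,0,0,0, 0,0,0,0,0,0,0, 0,0,0,0,0,0,0.2,0,0,0,0,0,0,1,0,0,0,0,0,0,1,0,0,0,0,0,0,1,0,0,0,0,0,0,1,0,0,0,0,0,0,1]'
```

```text
time: 11.0
tool_pos: [461.5, -161.3, 45.7]
tcp_rot: [3.141, -0.001, 0.003]
contact_force: [-1.0, 0.8, 6.7]
grip_width: 36.3
finger_force: 30.0
```

```bash
python3 -m pendant '[0,0,-0.7,0,0,0,1, 0,0,-0.7,0,0,0,1, -0.24,1,0,0,0,0,1, -0.24,1,0,0,0,0,1, -0.24,1,0,0,0,0,1, -0.24,1,0,0,0,0,1, -0.24,1,0,0,0,0,1, 0,0,0.8,0,0,0,1, 0,0,0.8,0,0,0,1, 0,0,0.8,0,0,0,1, 0,0,0,0,0,0,1,0,0,0,0,0,0,1]'
```

```text
time: 12.2
tool_pos: [425.5, -311.1, 15.1]
tcp_rot: [-3.141, 0.001, 0.003]
contact_force: [0.2, -0.2, -0.7]
grip_width: 36.1
finger_force: 30.0
```

```bash
python3 -m pendant '[0,0,0.1,0,0,0,1, 0,0,0.08,0,0,0,1, 0,0,0,0,0,0,1,0,0,0,0,0,0,1]'
```

```text
time: 12.6
tool_pos: [425.7, -311.3, 10.0]
tcp_rot: [3.141, -0.001, 0.003]
contact_force: [0.4, 0.0, -0.4]
grip_width: 35.9
finger_force: 30.0
```

```bash
python3 -m pendant '[0,0,0.02,0,0,0,1, 0,0,0,0,0,0,0.1, 0,0,0,0,0,0,-0.05, 0,0,0,0,0,0,-0.05, 0,0,0,0,0,0,-0.05, 0,0,-1,0,0,0,-0.05, 0,0,-1,0,0,0,-0.05, 0,0,-1,0,0,0,-0.05, 0,0,-0.6,0,0,0,-1, 0,0,0,0,0,0,-1,0,0,0,0,0,0,-1]'
python3 - <<'E'
from h import *
m=camera_model("wrist"); save("wrist","w5"); print(get_obs()["tool_pos"])
for n,z in dict(collar_centre=11,bush_centre=13).items():
    for r in pinpoint("wrist",n)[:2]: print(n,r["score"],r["location"],atz("wrist",r["location"],z,m))
E
```

```text
time: 13.7
tool_pos: [425.3, -311.1, 116.6]
tcp_rot: [3.142, 0.0, 0.003]
contact_force: [-0.3, 0.6, 0.7]
grip_width: 67.4
finger_force: 0.0
[ 425.00027716 -310.73891338  115.9235264 ]
bush_centre 0.89 [314.2, 185.0] [ 469.2861063  -303.09785178   13.        ]
```

View pics/w5.png

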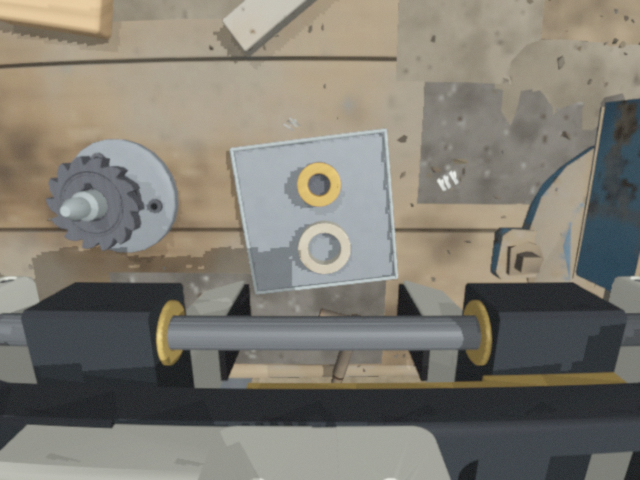

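Both rings lie flat in the tray, bush at (319,184) and collar at (325,247). Now the coarse cutter.

```bash
python3 -m pendant '[0.24,-1,0,0,0,0,-1, 0.24,-1,0,0,0,0,-1, 0.24,-1,0,0,0,0,-1, 0.24,-1,0,0,0,0,-1, 0.24,-1,0,0,0,0,-1, 0,0,0.9,0,0,0,-1, 0,0,0.9,0,0,0,-1, 0,0,0.9,0,0,0,-1, 0,0,0,0,0,0,-1, 0,0,0,0,0,0,-1]'
python3 -m pendant '[0,0,0.2,0,0,0,-1, 0,0,0,0,0,0,-0.5, 0,0,0,0,0,0,0, 0,0,0,0,0,0,1,0,0,0,0,0,0,1,0,0,0,0,0,0,1,0,0,0,0,0,0,1]'

```

```text
time: 14.85
tool_pos: [460.7, -160.9, 35.5]
tcp_rot: [-3.141, 0.002, 0.003]
contact_force: [0.0, -0.2, 0.4]
grip_width: 91.9
finger_force: 0.0
time: 15.55
tool_pos: [461.2, -161.2, 30.2]
tcp_rot: [3.141, -0.001, 0.003]
contact_force: [-0.3, -0.1, 3.3]
grip_width: 60.2
finger_force: 30.0
```

```bash
python3 -m pendant '[0,0,-1,0,0,0,1, 0,0,-1,0,0,0,1, 0,0,-0.3,0,0,0,1, 0.9,-0.2,0,0,0,0,1, 0.9,-0.2,0,0,0,0,1, 0.9,-0.2,0,0,0,0,1, 0.2,-0.2,0,0,0,0,1, 0,0,0,0,0,0,1, 0,0,0,0,0,0,1]'
python3 - <<'E'
from h import *
m=camera_model("wrist"); save("wrist","w6"); print(get_obs()["tool_pos"])
for n,z in dict(spare_block_seat=18,coarse_cutter_centre=94).items():
    for r in pinpoint("wrist",n)[:2]: print(n,r["score"],r["location"],atz("wrist",r["location"],z,m))
E
```

```text
time: 16.45
tool_pos: [546.6, -136.5, 98.0]
tcp_rot: [-3.141, 0.002, 0.004]
contact_force: [-0.6, -0.1, -2.1]
grip_width: 60.1
finger_force: 30.0
[ 546.6016879  -136.79103071   98.2882468 ]
spare_block_seat 0.96 [321.9, 153.4] [ 612.23322654 -133.96306115   18.        ]
```

View pics/w6.png

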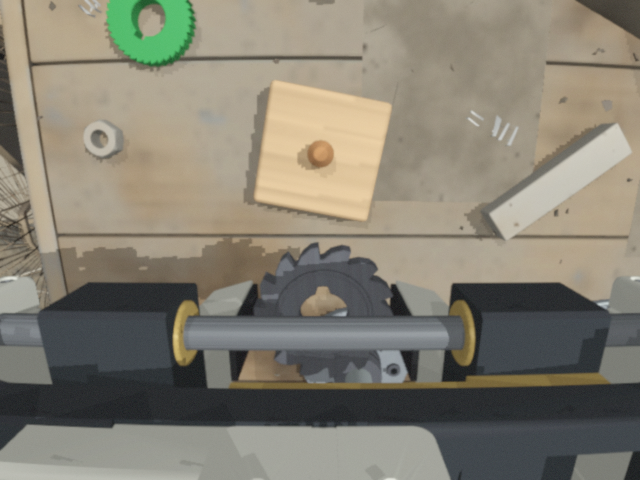

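```bash
python3 - <<'E'
from h import *
m=camera_model("wrist")
for p,z in[((320,244),110),((270,310),110),((324,312),110),((320,147),34),((321.5,151),18)]: print(p,z,atz("wrist",p,z,m).round(1))
E
```

```text
(320, 244) 110 [ 578.  -134.4  110. ]
(270, 310) 110 [ 548.6 -112.8  110. ]
(324, 312) 110 [ 547.7 -136.1  110. ]
(320, 147) 34 [ 616.7 -133.6   34. ]
(321.5, 151) 18 [ 614.3 -134.4   18. ]
```

The cutter is held level, with its bore about (326,310). The dowel ahead is at (321,150), and the nut and parallel are clear. Moving over and lowering.

```bash
python3 -m pendant '[0.75,-0.05,0,0,0,0,1, 0.75,0,0,0,0,0,1, 0.73,0,0,0,0,0,1, 0,0,0,0,0,0,1, 0,0,0.7,0,0,0,1, 0,0,0.7,0,0,0,1, 0,0,0.5,0,0,0,1, 0,0,0.4,0,0,0,1, 0,0,0.2,0,0,0,1, 0,0,0,0,0,0,1, 0,0,0,0,0,0,1]'
```

```text
time: 17.7
tool_pos: [615.3, -135.3, 24.6]
tcp_rot: [3.141, -0.001, 0.003]
contact_force: [-0.1, 0.1, -2.0]
grip_width: 60.1
finger_force: 30.0
```

```bash
python3 -m pendant '[-0.04,0,0.06,0,0,0,1, 0,0,0.06,0,0,0,1, 0,0,0,0,0,0,1, 0,0,0,0,0,0,1]'
```

```text
time: 18.1
tool_pos: [613.8, -135.2, 20.5]
tcp_rot: [3.141, -0.0, 0.003]
contact_force: [-1.2, 0.8, -1.4]
grip_width: 60.7
finger_force: 30.0
```

```bash
python3 -m pendant '[0,0,0,0,0,0,-1, 0,0,0,0,0,0,-1, 0,0,0,0,0,0,-1, 0,0,0,0,0,0,-1, 0,0,-1,0,0,0,-1, 0,0,-1,0,0,0,-1, 0,0,-0.8,0,0,0,-1, -1,0,0,0,0,0,-1, -1,0,0,0,0,0,-1, 0,0,0,0,0,0,-1]'
python3 - <<'E'
from h import *
m=camera_model("wrist"); save("wrist","w7"); print(get_obs()["tool_pos"])
for n,z in dict(spare_block_seat=18,coarse_cutter_centre=23).items():
    for r in pinpoint("wrist",n)[:2]: print(n,r["score"],r["location"],atz("wrist",r["location"],z,m))
E
```

```text
time: 19.1
tool_pos: [550.3, -134.8, 104.3]
tcp_rot: [-3.141, 0.003, 0.003]
contact_force: [-0.7, -0.6, 0.2]
grip_width: 92.2
finger_force: 0.0
[ 552.65478231 -135.25859603  104.75509333]
spare_block_seat 0.89 [324.1, 156.7] [ 613.7350924  -133.64782838   18.        ]
coarse_cutter_centre 0.8 [326.4, 157.6] [ 613.30968616 -135.09815234   23.        ]
```

View pics/w7.png

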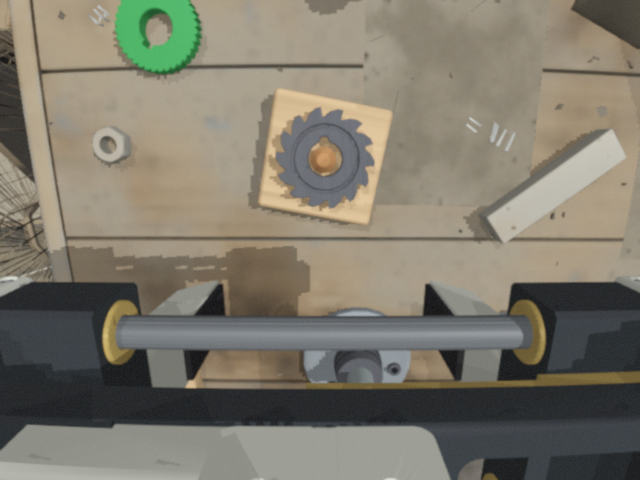

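The coarse cutter lies flat over the dowel at (326,158). Next, the fine cutter on the stock block.

```bash
python3 -m pendant '[-0.98,-0.9,0,0,0,0,-1, -0.98,-0.9,0,0,0,0,-1, -0.98,-0.9,0,0,0,0,-1, -0.98,-0.9,0,0,0,0,-1, -0.98,-0.9,0,0,0,0,-1, 0,0,0,0,0,0,-1, 0,0,0,0,0,0,-1]'
python3 - <<'E'
from h import *
m=camera_model("wrist"); save("wrist","w8"); print(get_obs()["tool_pos"])
for n,z in dict(stock_block_seat=18,fine_cutter_centre=23).items():
    for r in pinpoint("wrist",n)[:2]: print(n,r["score"],r["location"],atz("wrist",r["location"],z,m))
E
```

```text
time: 19.95
tool_pos: [407.7, -0.5, 104.8]
tcp_rot: [3.141, -0.002, 0.005]
contact_force: [1.1, -0.1, 0.1]
grip_width: 91.7
finger_force: 0.0
[408.20769444  -1.06514178 104.73974325]
stock_block_seat 0.71 [318.6, 179.6] [456.8819612    4.15512593  18.        ]
fine_cutter_centre 0.96 [319.7, 178.1] [458.23263341   3.38761376  23.        ]
```

View pics/w8.png

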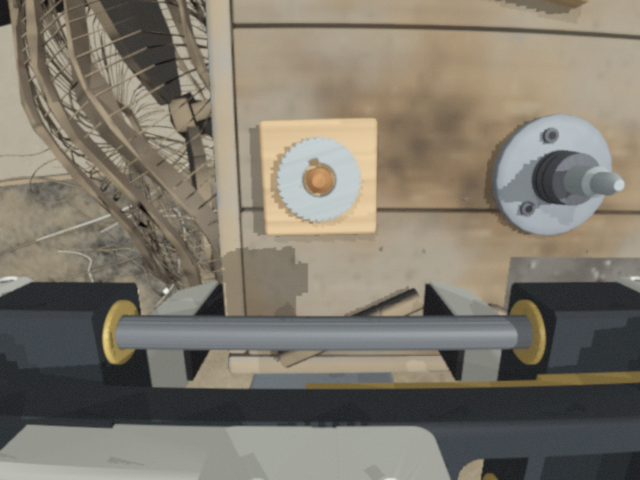

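The fine cutter (bright) lies over its dowel at (319,179), and the bench rail runs at column 220. I will descend half open to keep clear of it.

```bash
python3 -m pendant '[0.84,-0.09,0,0,0,0,-0.5, 0.83,0,0,0,0,0,-0.5, 0,0,0,0,0,0,-0.5, 0,0,0.8,0,0,0,-0.5, 0,0,0.8,0,0,0,-0.5, 0,0,0.7,0,0,0,-0.5, 0,0,0.3,0,0,0,-0.5, 0,0,0,0,0,0,-0.5, 0,0,0,0,0,0,-0.5]'
```

```text
time: 21.0
tool_pos: [456.8, 1.8, 26.8]
tcp_rot: [3.141, -0.001, 0.003]
contact_force: [-0.4, 0.1, -0.6]
grip_width: 68.8
finger_force: 0.0
```

```bash
python3 -m pendant '[0.02,0,0.1,0,0,0,-0.5, 0,0,0.1,0,0,0,-0.5, 0,0,0,0,0,0,-0.5, 0,0,0,0,0,0,1, 0,0,0,0,0,0,1, 0,0,0,0,0,0,1, 0,0,0,0,0,0,1]'
```

```text
time: 21.7
tool_pos: [457.0, 2.1, 20.4]
tcp_rot: [3.141, -0.0, 0.003]
contact_force: [0.3, -0.4, 1.8]
grip_width: 52.0
finger_force: 30.0
```

```bash
python3 -m pendant '[0,0,-0.8,0,0,0,1, 0,0,-0.9,0,0,0,1, 0,0,-0.9,0,0,0,1, 0.14,0.9,0,0,0,0,1, 0,0.9,0,0,0,0,1, 0,0.9,0,0,0,0,1, 0,0.91,0,0,0,0,1, 0,0.91,0,0,0,0,1, 0,0.91,0,0,0,0,1, 0,0,0,0,0,0,1, 0,0,0,0,0,0,1]'
python3 - <<'E'
from h import *
m=camera_model("wrist"); save("wrist","w9"); print(get_obs()["tool_pos"])
for p,z in [((320,244),103)]: print(atz("wrist",p,z,m))
E
```

```text
time: 22.8
tool_pos: [461.2, -160.9, 98.0]
tcp_rot: [-3.141, 0.001, 0.002]
contact_force: [-0.0, 0.5, -2.9]
grip_width: 51.9
finger_force: 30.0
[ 461.19712603 -160.2369361    97.99481484]
[ 490.58171915 -158.09478134  103.        ]
```

View pics/w9.png

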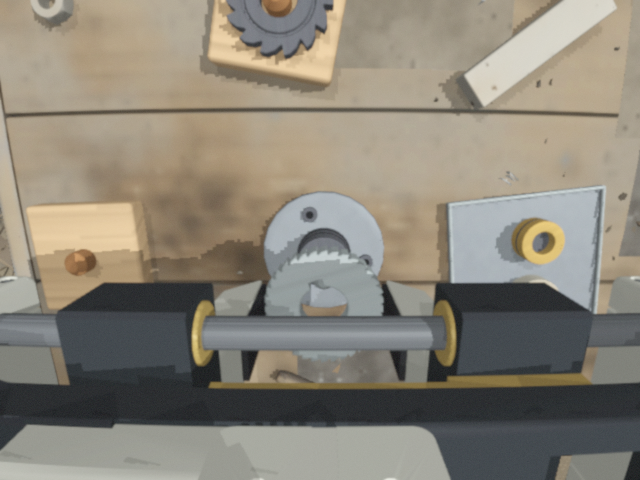

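The fine cutter is held level above the arbor, rim front about (325,251), with the coarse cutter still seated. Lowering slowly.

```bash
python3 -m pendant '[0,0,0.6,0,0,0,1, 0,0,0.4,0,0,0,1, 0,0,0.2,0,0,0,1, 0,0,0,0,0,0,1, 0,0,0,0,0,0,1]'; python3 -m pendant '[0,0,0.2,0,0,0,1, 0,0,0.15,0,0,0,1, 0,0,0,0,0,0,1, 0,0,0,0,0,0,1]'
```

```text
time: 23.35
tool_pos: [461.9, -160.4, 62.6]
tcp_rot: [3.141, -0.0, 0.004]
contact_force: [-0.2, -0.2, -2.0]
grip_width: 52.0
finger_force: 30.0
time: 23.75
tool_pos: [461.6, -160.8, 51.7]
tcp_rot: [-3.142, 0.0, 0.003]
contact_force: [-0.3, 0.2, -1.3]
grip_width: 52.2
finger_force: 30.0
```

```bash
python3 -m pendant '[0,0,0.1,0,0,0,1, 0,0,0.1,0,0,0,1, 0,0,0,0,0,0,1, 0,0,0,0,0,0,1]'; python3 -m pendant '[0,0,0.1,0,0,0,1, 0,0,0.1,0,0,0,1, 0,0,0,0,0,0,1, 0,0,0,0,0,0,1]'
```

```text
time: 24.15
tool_pos: [461.6, -160.8, 45.7]
tcp_rot: [-3.142, 0.0, 0.003]
contact_force: [-0.8, -0.0, -1.9]
grip_width: 52.2
finger_force: 30.0
time: 24.55
tool_pos: [461.6, -160.7, 39.6]
tcp_rot: [-3.141, 0.0, 0.003]
contact_force: [-1.0, 1.5, -1.9]
grip_width: 52.0
finger_force: 30.0
```

```bash
python3 -m pendant '[0,0,0.1,0,0,0,1, 0,0,0.04,0,0,0,1, 0,0,0,0,0,0,1, 0,0,0,0,0,0,-0.5, 0,0,0,0,0,0,-0.5, 0,0,0,0,0,0,-0.5, 0,0,0,0,0,0,-0.5, 0,0,-1,0,0,0,-0.5, 0,0,-1,0,0,0,-0.5, 0,0,-0.8,0,0,0,-0.5]'
python3 -m pendant '[-0.24,1,0,0,0,0,-0.3, -0.24,1,0,0,0,0,-0.3, -0.24,1,0,0,0,0,-0.3, -0.24,1,0,0,0,0,-0.3, -0.24,1,0,0,0,0,-0.3, 0,0,0,0,0,0,-0.3, 0,0,0,0,0,0,-0.3]'
python3 - <<'E'
from h import *
save("wrist","w10"); print(get_obs()["tool_pos"])
E
```

```text
time: 25.55
tool_pos: [462.0, -161.0, 121.2]
tcp_rot: [3.141, -0.001, 0.003]
contact_force: [0.4, -0.7, 0.7]
grip_width: 69.3
finger_force: 0.0
time: 26.25
tool_pos: [425.8, -311.0, 119.5]
tcp_rot: [-3.141, 0.0, 0.002]
contact_force: [0.5, 0.4, -0.3]
grip_width: 59.8
finger_force: 0.0
[ 426.01393809 -310.34155904  119.50548381]
```

View pics/w10.png

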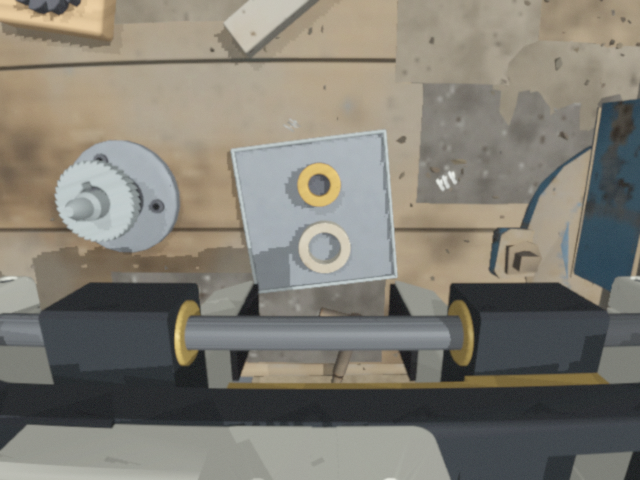

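The fine cutter sits flat on the arbor at (97,200). The collar is at (325,247), unchanged. Gripping the collar.

```bash
python3 -m pendant '[0,0,1,0,0,0,-0.2, 0,0,1,0,0,0,-0.2, 0,0,1,0,0,0,-0.2, 0,0,0.45,0,0,0,-0.2, 0,0,0,0,0,0,-0.2, 0,0,0,0,0,0,-0.2]'
```

```text
time: 26.9
tool_pos: [426.6, -310.2, 16.6]
tcp_rot: [3.142, -0.0, 0.004]
contact_force: [0.6, -0.8, 0.5]
grip_width: 55.3
finger_force: 0.0
```

```bash
python3 -m pendant '[-0.02,0.02,0.12,0,0,0,-0.2, 0,0,0.1,0,0,0,-0.2, 0,0,0,0,0,0,-0.2, 0,0,0,0,0,0,1, 0,0,0,0,0,0,1, 0,0,0,0,0,0,1, 0,0,0,0,0,0,1]'
```

```text
time: 27.6
tool_pos: [425.6, -311.6, 9.7]
tcp_rot: [3.141, -0.0, 0.003]
contact_force: [-0.7, 0.9, 0.5]
grip_width: 36.5
finger_force: 30.0
```

```bash
python3 -m pendant '[0,0,-0.9,0,0,0,1, 0,0,-1,0,0,0,1, 0,0,-1,0,0,0,1, 0.24,-1,0,0,0,0,1, 0.24,-1,0,0,0,0,1, 0.24,-1,0,0,0,0,1, 0.24,-1,0,0,0,0,1, 0.24,-1,0,0,0,0,1, 0,0,0,0,0,0,1, 0,0,0,0,0,0,1]'; python3 -m pendant '[0,0,0.5,0,0,0,1, 0,0,0.3,0,0,0,1, 0,0,0.15,0,0,0,1, 0,0,0,0,0,0,1, 0,0,0,0,0,0,1]'
```

```text
time: 28.6
tool_pos: [461.2, -161.1, 96.6]
tcp_rot: [3.141, -0.0, 0.005]
contact_force: [-0.5, -1.8, -0.8]
grip_width: 36.2
finger_force: 30.0
time: 29.1
tool_pos: [461.1, -161.9, 68.1]
tcp_rot: [3.141, -0.0, 0.003]
contact_force: [-0.0, -0.2, 0.1]
grip_width: 36.3
finger_force: 30.0
```

```bash
python3 -m pendant '[0.01,-0.03,0.2,0,0,0,1, 0,0,0.15,0,0,0,1, 0,0,0,0,0,0,1, 0,0,0,0,0,0,1]'; python3 -m pendant '[0,0,0.1,0,0,0,1, 0,0,0.1,0,0,0,1, 0,0,0.07,0,0,0,1, 0,0,0,0,0,0,1, 0,0,0,0,0,0,1]'
```

```text
time: 29.5
tool_pos: [461.3, -160.4, 57.4]
tcp_rot: [-3.142, 0.0, 0.003]
contact_force: [-0.5, 0.8, -0.9]
grip_width: 36.2
finger_force: 30.0
time: 30.0
tool_pos: [461.3, -160.5, 49.4]
tcp_rot: [3.142, 0.0, 0.003]
contact_force: [0.2, 0.2, 0.4]
grip_width: 36.2
finger_force: 30.0
```

```bash
python3 -m pendant '[0,0,0.06,0,0,0,1, 0,0,0,0,0,0,1, 0,0,0,0,0,0,-0.2, 0,0,0,0,0,0,-0.2, 0,0,0,0,0,0,-0.2, 0,0,-1,0,0,0,-0.2, 0,0,-1,0,0,0,-0.2, 0,0,-0.4,0,0,0,-0.2]'
python3 -m pendant '[0.23,0.98,0,0,0,0,-0.2, 0,0.98,0,0,0,0,-0.2, 0,0.98,0,0,0,0,-0.2, 0,0.98,0,0,0,0,-0.2, 0,0.98,0,0,0,0,-0.2, 0,0,0.9,0,0,0,-0.2, 0,0,0.9,0,0,0,-0.2, 0,0,0.9,0,0,0,-0.2, 0,0,0.6,0,0,0,-0.2, 0,0,0,0,0,0,-0.2, 0,0,0,0,0,0,-0.2]'
```

```text
time: 30.8
tool_pos: [462.5, -161.1, 122.2]
tcp_rot: [3.14, -0.004, 0.003]
contact_force: [1.0, 0.1, 0.3]
grip_width: 55.1
finger_force: 0.0
time: 31.9
tool_pos: [468.9, -307.6, 20.9]
tcp_rot: [3.142, -0.0, 0.003]
contact_force: [0.5, -0.0, 0.9]
grip_width: 54.9
finger_force: 0.0
```

```bash
python3 -m pendant '[-0.02,0,0.2,0,0,0,-0.2, 0,0,0.17,0,0,0,-0.2, 0,0,0,0,0,0,-0.2, 0,0,0,0,0,0,1, 0,0,0,0,0,0,1, 0,0,0,0,0,0,1, 0,0,0,0,0,0,1, 0,0,0,0,0,0,1]'
```

```text
time: 32.7
tool_pos: [468.2, -307.6, 9.7]
tcp_rot: [3.141, -0.0, 0.003]
contact_force: [-0.3, 1.0, 1.6]
grip_width: 28.4
finger_force: 30.0
```

```bash
python3 -m pendant '[0,0,-0.9,0,0,0,1, 0,0,-1,0,0,0,1, 0,0,-1,0,0,0,1, -0.33,-0.97,0,0,0,0,1, 0,-0.98,0,0,0,0,1, 0,-0.98,0,0,0,0,1, 0,-0.98,0,0,0,0,1, 0,-0.98,0,0,0,0,1, 0,0,0.4,0,0,0,1, 0,0,0,0,0,0,1, 0,0,0,0,0,0,1]'
python3 - <<'E'
from h import *
save("wrist","w11"); print(get_obs()["tool_pos"])
E
```

```text
time: 33.8
tool_pos: [457.8, -161.0, 84.6]
tcp_rot: [3.142, 0.0, 0.003]
contact_force: [-0.6, 0.0, -1.1]
grip_width: 28.4
finger_force: 30.0
[ 457.95732815 -161.33904865   84.75393016]
```

View pics/w11.png

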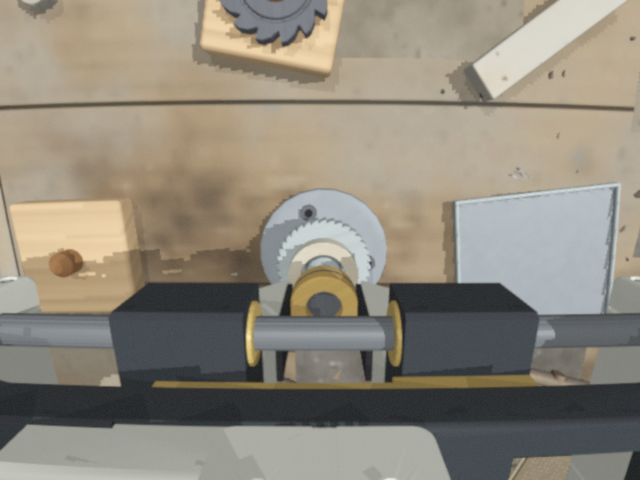

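The bush (324,290) lines up with the collar and cutter below it, at columns 322–324. Lowering in small steps.

```bash
python3 -m pendant '[0.01,0,0.3,0,0,0,1, 0,0,0.2,0,0,0,1, 0,0,0.05,0,0,0,1, 0,0,0,0,0,0,1, 0,0,0,0,0,0,1]'; python3 -m pendant '[0,0,0.1,0,0,0,1, 0,0,0.06,0,0,0,1, 0,0,0,0,0,0,1, 0,0,0,0,0,0,1]'
```

```text
time: 34.35
tool_pos: [458.1, -160.9, 68.0]
tcp_rot: [3.142, 0.0, 0.003]
contact_force: [-1.3, 0.8, 0.9]
grip_width: 28.5
finger_force: 30.0
time: 34.75
tool_pos: [458.0, -160.8, 63.2]
tcp_rot: [3.142, 0.0, 0.003]
contact_force: [0.1, 0.2, -0.1]
grip_width: 28.4
finger_force: 30.0
```

No contact force so far, so the bush is on the nose. Down a little more, then release.

```bash
python3 -m pendant '[0,0,0.08,0,0,0,1, 0,0,0.04,0,0,0,1, 0,0,0,0,0,0,1, 0,0,0,0,0,0,0, 0,0,0,0,0,0,0, 0,0,0,0,0,0,-0.2, 0,0,0,0,0,0,-0.2, 0,0,-1,0,0,0,-0.2, 0,0,-1,0,0,0,-0.2, 0,0,-1,0,0,0,-0.2, -1,0,0,0,0,0,-0.2, -1,0,-0.5,0,0,0,-0.2]'
python3 - <<'E'
from h import *
m=camera_model("wrist"); im=capture("wrist"); s=capture("scene"); 
a=cv2.resize(im[80:300,200:460],None,fx=1.7,fy=1.7,interpolation=2); b=cv2.resize(s[200:350,200:400],None,fx=1.7,fy=1.7,interpolation=2)
h=max(a.shape[0],b.shape[0]); f=lambda q:np.pad(q,((0,h-q.shape[0]),(0,0),(0,0)))
cv2.imwrite("pics/end.png",np.hstack([f(a),f(b)])[:,:,::-1]); print(get_obs()["tool_pos"])
for n,z in dict(bush_centre=62,collar_centre=48,fine_cutter_centre=37).items():
    for r in pinpoint("wrist",n)[:1]: print(n,r["score"],r["location"],atz("wrist",r["location"],z,m))
E
```

```text
time: 35.95
tool_pos: [397.0, -160.6, 164.3]
tcp_rot: [-3.141, 0.001, 0.004]
contact_force: [-0.0, -0.0, -0.6]
grip_width: 55.2
finger_force: 0.0
[ 395.9145631  -160.72888335  165.88184251]
bush_centre 0.97 [322.3, 156.0] [ 460.71012058 -158.14085214   62.        ]
```

View pics/end.png

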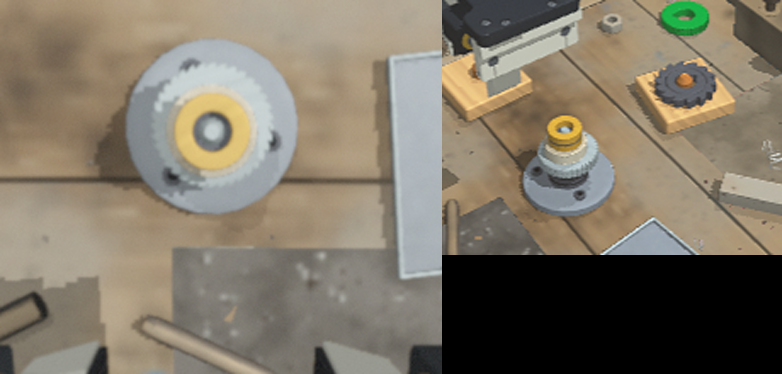

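The end crops show the fine cutter, collar and bush stacked level on the arbor, with the nose tip nearly flush in the bush. The coarse cutter is on its dowel, the gripper is clear, and the nut and parallel are untouched. Handing in.

```bash
python3 -c "
from plant import *
print(close_job())"
```

```text
the job is handed in; nothing more can be done
None
```

The cutter change is finished and handed in at about 36 s: in the last pictures the fine cutter, collar and bush sit level on the arbor, the coarse cutter lies over the spare dowel, and the nut and parallel look untouched (no verdict was returned).

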